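# Drip tray under the drying rail, leg locked at the red ring

## Task

Set up the countertop drying rail: first slide the white drip tray, flat on the counter, onto the blue mat under the rail so that it lies centred and square on it. Then slide the rail's loose leg inwards until the mouth of its black collar meets the red ring, set a finger firmly against its black rubber grip while the red cam lever is still open and, holding the leg there so that it cannot creep, press the lever fully shut against the grip. Finish still pinching the grip and the shut lever firmly between the fingers, and leave the other things on the counter where they are.

Things in the scene. Friction and masses are not known exactly. Their poses are not given: they have to be found in the camera images.
- rack: fixed half of a countertop drying rail: 22 mm upright on a white foot bar 180 mm (its x) x 34 x 16 mm. Origin on the counter under the upright, z up. The rail, a 19 mm steel tube with its axis 220 mm up, runs from the upright along the rack's -y ('outwards') for 325 mm, with thin black rings and one 5 mm red ring. The rack's +x points away from the robot; the lever is on that side
- leg (a joint): place of the sliding leg along the rail in m, 0 to 0.16, growing outwards; 0.050 = collar's mouth at the red ring. A 25 mm sleeve over the rail, 0.6 kg, stays where left (2 N friction). Outwards from the mouth: black collar 36 x 36 mm to 36 mm, rubber grip 38 to 106, bare 25 mm tube 106 to 183, upright and foot (as the fixed ones) at 200. Starts pulled out too far
- mark (a point): centre of the rail at the red ring's outer edge (the edge towards the sliding leg), 220 mm above the counter
- mouth (a point): centre of the sleeve's mouth, the collar face that must meet the ring, on the rail's axis, 220 mm above the counter; moves with the leg
- grip: black rubber grip on the sleeve, 30 mm thick, 68 mm long, part of the leg; origin in its middle on the rail's axis, 72 mm outwards from the mouth; its axes are the rack's
- lever (a joint): red cam lever, rad: 0 shut, up to 0.62 open, starts open. Upright pin on the collar, 22 mm to the rack's +x of the rail's axis, 18 mm outwards from the mouth; its end, 58 mm from the pin, points outwards, open it stands off to +x. Stays where left. Inside about 0.37 the cam bites: up to 9 N at the paddle, then it snaps shut and locks the leg. A leg not held is dragged 4 mm outwards
- paddle: red paddle of the lever, 8 mm thick (its x), 46 mm long (its y), 18 mm high, at rail height; origin in its middle, 35 mm from the pin. Its x points away from the rail, square to its face. Shut, it lies along the grip, 3 mm off it, outer face 26 mm from the rail's axis: grip and paddle together are 41 mm thick
- tray: white drip tray, loose, 160 mm (its x) x 200 mm (its y), 30 mm high, upright rim walls 9 mm thick, floor 4 mm thick, 0.25 kg; origin at the centre of its underside. It stands on the robot's side of the rail with its -x rim (a 200 mm side) nearest the robot
- mat: thin blue mat stuck on the counter under the rail, 200 mm (its x) x 240 mm (its y), under 3 mm thick and offering no step; origin at its centre on the counter; axes as the rack's
- spray: bystander: white spray bottle with a blue trigger head, 170 mm tall, loose; origin at the centre of its underside
- lint_roller: bystander: lint roller lying down, 225 mm long, loose; origin at the centre of its underside
- brush: bystander: clothes brush lying bristles down, 140 mm long, loose; origin at the centre of its underside
- scoop_cup: bystander: blue measuring cup, 75 mm tall, loose; origin at the centre of its underside
- soap_box: bystander: yellow washing-powder carton, 190 mm tall, loose; origin at the centre of its underside

How it is judged:
By the outcome, as a careful person would: the job done as asked, in the order asked, and still so for the second after the job is handed in, while the arm keeps its last pose, push and grip.
It also fails if it takes over 61 s, if anything falls off the work surface, if the arm or the gripper's body presses on something with over 40 N, if the wrist force passes 120 N, or if a joint passes its speed limit or range.

## Robot

A 6-joint arm with a two-finger parallel gripper is mounted at the origin on the work surface. World frame = base frame: x ahead of the robot, y to its left, z up, the work surface at z = 0. Lengths are in m, angles in rad, forces in N, time in s.
With the tool pointing down it reaches from about 0.25 to 0.775 m from the base axis. Payload 4 kg.
Tool frame: the origin (TCP) lies midway between the tips of the shut fingers; the grasp point (between the pads) lies 19 mm behind it (robot.tcp_to_grasp is the distance from the TCP to the grasp point, in m); z points along the fingers, x is the direction in which the jaws open and shut, and the axes are right-handed (so a half turn about z gives the same grasp; the last joint's range is limited). The gripper opens to 94 mm and grips with 3 to 60 N. Pads are 16 mm wide; open, the fingers measure 119 mm over their backs; the gripper's body (75 mm by 177 mm) begins 78 mm behind the grasp point.
Start: joints at [-1.283, 0.087, 1.371, -0, 1.684, -0.103], TCP at [0.21, -0.509, 0.206] pointing down, gripper open.
Joint ranges: [-3.1, 3.1], [-0.76, 2.03], [0.27, 2.55], [-1.08, 4.22], [0.17, 2.65], [-2.57, 2.57]. Speed limits (rad/s): [2.79, 2.79, 3.14, 3.14, 3.14, 3.14].

## Interface

Orientations are given as [roll, pitch, yaw] about the fixed x, y, z axes, in that order (R = Rz(yaw) Ry(pitch) Rx(roll)).
In Python, from bench import get_obs, vision, robot gives the robot as it stands.
- The arm moves only by the tool servo_tool, never from a script. Its argument "targets" is text: rows parted by semicolons, each of 7 numbers parted by spaces: the opening, from 0 (shut) to 1 (fully open), then the shift along the tool's x, y, z as a fraction of full scale, then the turn, a rotation vector about the tool's x, y, z as a fraction of full scale. A call has 1 to 12 rows; each row is the pose to reach, as a shift and turn from the pose commanded when the call began, along the tool's axes at that moment, turning the shorter way round; what a row does not reach only later rows make up. Full scale, the value 1, is 0.25 m for a shift and pi rad for a turn. A row lasts 1/12 s, in which the tool goes at most 41.7 mm and 7.16 degrees, less where a joint would pass 70% of its speed; a pose out of reach is approached as far as the arm can. A call with a number of a shift or a turn outside -1 to 1 is refused whole. A call with a gripper value outside its range is refused whole. The fingers move at their own pace and stop on an object; the grip force is fixed at half the most. Time passes only in rows, so rows that repeat a pose let the fingers close. It gives the time, the measured TCP pose, the force and the opening at its end, in the units of the state.
- get_obs(): the state, without advancing time (a new reading comes with each control period).
- vision.snapshot(name): name is "side" or "top" or "wrist"; returns a dict with "image" (384x512x3 uint8, red, green, blue), "mtx" (3x3 intrinsics, pixels), "world_from_camera" (4x4, takes a point from camera to world coordinates); the wrist camera has in their place "T_tool_cam" (4x4, takes a point from camera to tool coordinates, whose origin is the TCP and whose axes are the tool frame's). Camera axes: x right, y down, z forward; pixel columns grow to the right and rows downward; lengths in m; the calibration is good to about 2 mm. A picture is of the moment at which its call begins: read the wrist's pose just before it. There is no depth.
- robot.close_job(): hands the job in, once; it reports no verdict.
The state is a dict: "time": time; "joint_positions": joint angles; "qvel": joint speeds; "joint_torque": joint torques, N m; "tool_pos": TCP position; "ee_rot": TCP orientation; "wrist_force": force on the tool from outside, world axes, zero at the start; "wrist_torque": the same for the moment, N m; "width": finger opening in m.
Only numpy, scipy, OpenCV 4.12 (cv2) and the standard library are available. Lean on these libraries where they do the work, as an engineer would, in place of code of your own. Each camera call takes 0.05 s, during which the arm holds its last target.

## Working session

There is one attempt and no reset: what is moved stays moved. The work goes in short steps, Python scripts to look and compute and a tool call to move; the robot and the scene stay as the last step left them, time stands still between calls to the robot, and variables do not carry over. Pictures are saved under pics/ and viewed, and the job is handed in when it is done.

Besides the shell and the picture viewer there is one more tool, called as name(argument=value, ...), one argument or row to a line, values as JSON. servo_tool: Moves the arm, as the interface text tells. Its arguments: {"type":"object","properties":{"targets":{"type":"string"}},"required":["targets"]}

```bash
ls; mkdir -p pics; python3 - <<'E'
from bench import get_obs, vision, robot
import cv2,pickle
o=get_obs();print(o)
for n in ("side","top","wrist"):
    s=vision.snapshot(n); cv2.imwrite(f"pics/{n}0.png",s["image"][:,:,::-1]); pickle.dump(s,open(f"{n}0.pkl","wb"))
    print(n,s["mtx"],s.get("world_from_camera",s.get("T_tool_cam")))
E
```

```text
pics
{'time': 0.0, 'joint_positions': array([-1.28308232e+00,  8.79491687e-02,  1.37223178e+00, -4.50104503e-06,
        1.68357958e+00, -1.03072314e-01]), 'qvel': array([-0.00102267, -0.00079498, -0.00058031, -0.00030895,  0.0005336 ,
        0.00065316]), 'joint_torque': array([-1.29118296e-03, -3.40178096e+01, -3.02427399e+01,  7.14873383e-02,
        3.28594493e-02, -1.74272823e-04]), 'tool_pos': array([ 0.20935861, -0.50801391,  0.20431876]), 'ee_rot': array([-3.14137405e+00,  2.15683003e-03, -1.18001027e+00]), 'wrist_force': array([ 0.14325915, -0.41506712,  0.47755987]), 'wrist_torque': array([-0.03005878,  0.00205338,  0.0226108 ]), 'width': 0.09400241302378663}
side [[379.27113431   0.         259.27007306]
 [  0.         379.27113431 190.59551068]
 [  0.           0.           1.        ]] [[-0.94387126 -0.21564787  0.250206    0.24809127]
 [-0.33009934  0.58853837 -0.73800882  0.76591005]
 [ 0.01189419 -0.77917815 -0.62668967  0.82407014]
 [ 0.          0.          0.          1.        ]]
top [[468.09333798   0.         257.43702361]
 [  0.         468.09333798 184.36539022]
 [  0.           0.           1.        ]] [[-1.95257948e-02 -9.95226973e-01  9.56138858e-02  3.56796577e-01]
 [-9.99808725e-01  1.93290868e-02 -2.98315898e-03  1.00122118e-02]
 [ 1.12079118e-03 -9.56538458e-02 -9.95414027e-01  1.76161798e+00]
 [ 0.00000000e+00  0.00000000e+00  0.00000000e+00  1.00000000e+00]]
wrist [[274.34358596   0.         251.7375055 ]
 [  0.         274.34358596 185.95180665]
 [  0.           0.           1.        ]] [[ 9.99999763e-01 -6.70933134e-04 -1.56015270e-04  1.71260347e-04]
 [ 6.88447678e-04  9.65884097e-01  2.58973817e-01 -7.50599589e-02]
 [-2.30614470e-05 -2.58973863e-01  9.65884329e-01 -1.79257944e-01]
 [ 0.00000000e+00  0.00000000e+00  0.00000000e+00  1.00000000e+00]]
```

View pics/side0.png

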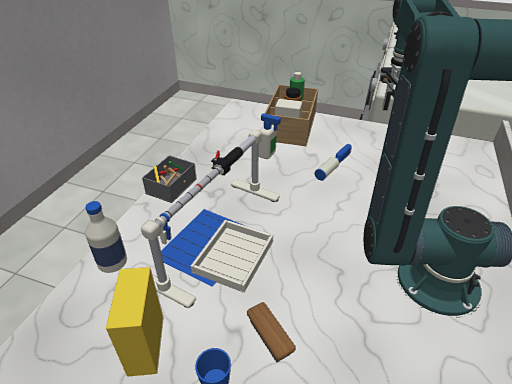

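View pics/top0.png

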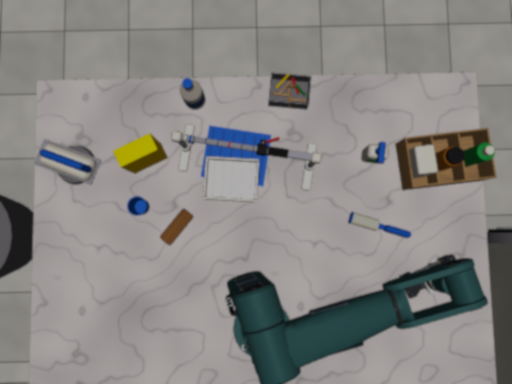

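View pics/wrist0.png

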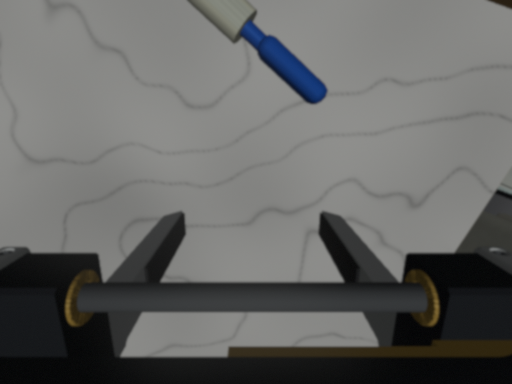

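```bash
python3 - <<'E'
import cv2
t=cv2.imread("pics/top0.png")[110:215,165:335]; cv2.imwrite("pics/topc.png",cv2.resize(t,None,fx=4.7,fy=4.7,interpolation=cv2.INTER_CUBIC))
t=cv2.imread("pics/side0.png")[105:315,130:300]; cv2.imwrite("pics/sidec.png",cv2.resize(t,None,fx=2.8,fy=2.8,interpolation=cv2.INTER_CUBIC))
E
```

```text
(no output)
```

View pics/topc.png

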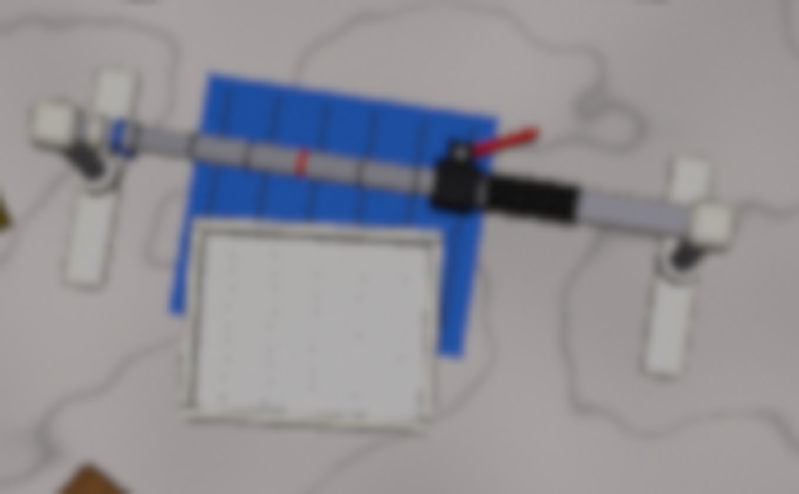

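View pics/sidec.png

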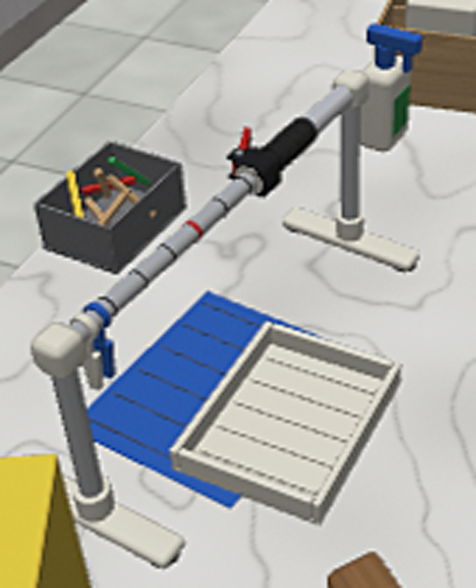

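```bash
cat > h.py <<'E'
import numpy as np,pickle,cv2
from scipy.spatial.transform import Rotation as R
def plane(s,uv,z,T=None):
    uv=np.atleast_2d(uv).astype(float)
    T=s["world_from_camera"] if T is None else T
    d=np.c_[uv,np.ones(len(uv))]@np.linalg.inv(s["mtx"]).T@T[:3,:3].T
    k=(z-T[2,3])/d[:,2]
    return T[:3,3]+d*k[:,None]
def Tt(o):
    T=np.eye(4);T[:3,:3]=R.from_euler("xyz",o["ee_rot"]).as_matrix();T[:3,3]=o["tool_pos"];return T
def proj(s,P,T=None):
    T=s["world_from_camera"] if T is None else T
    P=np.atleast_2d(P);c=(P-T[:3,3])@T[:3,:3]
    q=c@s["mtx"].T;return q[:,:2]/q[:,2:]
np.set_printoptions(precision=4,suppress=True)
E
python3 - <<'E'
from h import *
s=pickle.load(open("top0.pkl","rb"))
f=lambda a:(np.array(a,float)+.5)/4.7-.5+[165,110]
def rep(n,a,z):
    p=plane(s,f(a),z);print(n);print(p)
    return p
def rect(p): # FL,FR,NR,NL
    c=p.mean(0); y=(p[0]-p[1]+p[3]-p[2])[:2]; x=(p[0]+p[1]-p[2]-p[3])[:2]
    print("c",c,"yaw from y",np.degrees(np.arctan2(-y[0],y[1])),"from x",np.degrees(np.arctan2(x[1],x[0])),"len",np.linalg.norm(x)/2,np.linalg.norm(y)/2)
m=rep("mat",[(209,73),(497,118),(461,356),(170,314)],0.0);rect(m)
t=rep("tray",[(195,220),(441,233),(431,431),(184,417)],0.03);rect(t)
r=rep("rail: start,end, ring centre, collar mouth, collar outer, grip end",[(133,138),(690,220),(303,162),(433,183),(483,188),(577,204)],0.22)
d=r[1]-r[0];print("rail yaw (of -y)",np.degrees(np.arctan2(d[0],-d[1])))
rep("lever tip, pin",[(538,132),(460,152)],.22)
E
```

```text
mat
[[ 0.7573  0.1853  0.    ]
 [ 0.7155 -0.0483  0.    ]
 [ 0.5219 -0.0151  0.    ]
 [ 0.5604  0.2186  0.    ]]
c [0.6388 0.0852 0.    ] yaw from y -9.742003399160415 from x -9.673959434054895 len 0.19807290712194833 0.23708209133177738
tray
[[ 0.6318  0.1946  0.03  ]
 [ 0.6176 -0.0008  0.03  ]
 [ 0.4602  0.0102  0.03  ]
 [ 0.475   0.2047  0.03  ]]
c [0.5461 0.1022 0.03  ] yaw from y -4.263053663008612 from x -3.8381404089022575 len 0.157414396421543 0.19546236269560283
rail: start,end, ring centre, collar mouth, collar outer, grip end
[[ 0.6613  0.2179  0.22  ]
 [ 0.5948 -0.176   0.22  ]
 [ 0.6417  0.0974  0.22  ]
 [ 0.6248  0.0054  0.22  ]
 [ 0.6206 -0.03    0.22  ]
 [ 0.6078 -0.0963  0.22  ]]
rail yaw (of -y) -9.582226895263446
lever tip, pin
[[ 0.6601 -0.0699  0.22  ]
 [ 0.6468 -0.0142  0.22  ]]
```

```bash
cat >> h.py <<'E'
def go(p,yaw,roll=np.pi,pitch=0.):
    from bench import get_obs
    o=get_obs();T=Tt(o);Rd=R.from_euler("xyz",[roll,pitch,yaw]).as_matrix()
    sh=T[:3,:3].T@(np.array(p)-o["tool_pos"])/.25
    rv=R.from_matrix(T[:3,:3].T@Rd).as_rotvec()/np.pi
    print("t",round(o["time"],2),"pos",o["tool_pos"],"rpy",o["ee_rot"],"F",o["wrist_force"],"w",o["width"])
    print("shift",sh,"turn",rv,"rows",np.linalg.norm(sh)*.25/.0417,np.linalg.norm(rv)*180/7.16)
E
python3 -c "
from h import *
go([.40,-.02,.33],np.radians(80.3))
go([.30,-.265,.33],np.radians(6))"
```

```text
t 0.15 pos [ 0.2094 -0.5081  0.2046] rpy [-3.1414  0.0017 -1.18  ] F [0.6507 0.4229 0.5535] w 0.09409402242980662
shift [-1.5157 -1.4488 -0.4989] turn [-0.0007  0.0001 -0.8217] rows 12.92160454089987 20.65754271340947
t 0.15 pos [ 0.2094 -0.5081  0.2046] rpy [-3.1414  0.0017 -1.18  ] F [0.6507 0.4229 0.5535] w 0.09409402242980662
shift [-0.762  -0.7057 -0.5003] turn [-0.0004  0.0004 -0.4089] rows 6.911186812853513 10.280453809450524
```

servo_tool(
  targets="1 -0.1 -0.1 -0.4 0 0 -0.04;1 -0.76 -0.7 -0.5 0 0 -0.41;1 -0.76 -0.7 -0.5 0 0 -0.41;1 -0.76 -0.7 -0.5 0 0 -0.41;1 -0.76 -0.7 -0.5 0 0 -0.41;1 -0.76 -0.7 -0.5 0 0 -0.41;1 -0.76 -0.7 -0.5 0 0 -0.41;1 -0.76 -0.7 -0.5 0 0 -0.41;1 -0.76 -0.7 -0.5 0 0 -0.41;1 -0.76 -0.7 -0.5 0 0 -0.41;1 -0.76 -0.7 -0.5 0 0 -0.41",
)

```text
time: 1.07
tool_pos: [0.2991, -0.2656, 0.3305]
ee_rot: [3.141, -0.0, 0.114]
wrist_force: [-0.4, 0.1, -0.3]
width: 0.0939
```

```bash
python3 -c "
from h import *
go([.40,-.02,.33],np.radians(80.3))"
```

```text
t 1.07 pos [ 0.2991 -0.2656  0.3305] rpy [ 3.1412 -0.0001  0.1141] F [-0.4467  0.1265 -0.2645] w 0.09388308450168728
shift [ 0.5129 -0.9302  0.0017] turn [ 0.0001  0.0001 -0.4098] rows 6.368414997426958 10.302074643015574
```

servo_tool(
  targets="1 0.51 -0.93 0 0 0 -0.41;1 0.51 -0.93 0 0 0 -0.41;1 0.51 -0.93 0 0 0 -0.41;1 0.51 -0.93 0 0 0 -0.41;1 0.51 -0.93 0 0 0 -0.41;1 0.51 -0.93 0 0 0 -0.41;1 0.51 -0.93 0 0 0 -0.41;1 0.51 -0.93 0 0 0 -0.41;1 0.51 -0.93 0 0 0 -0.41;1 0.51 -0.93 0 0 0 -0.41;1 0.51 -0.93 0 0 0 -0.41",
)

```text
time: 1.98
tool_pos: [0.4005, -0.0209, 0.3301]
ee_rot: [-3.141, 0.0, 1.402]
wrist_force: [-0.2, 0.9, -0.1]
width: 0.0943
```

```bash
cat >> h.py <<'E'
def snap(tag):
    from bench import get_obs,vision
    o=get_obs();s=vision.snapshot("wrist");s["W"]=Tt(o)@s["T_tool_cam"];s["obs"]=o
    pickle.dump(s,open(tag+".pkl","wb"))
    cv2.imwrite(f"pics/{tag}.png",cv2.resize(s["image"][:,:,::-1],None,fx=1.5,fy=1.5,interpolation=cv2.INTER_CUBIC))
    print(o["time"],o["tool_pos"],o["ee_rot"])
    return s
def crop(tag,r0,r1,c0,c1,f,name):
    s=pickle.load(open(tag+".pkl","rb"))
    cv2.imwrite(f"pics/{name}.png",cv2.resize(s["image"][r0:r1,c0:c1,::-1],None,fx=f,fy=f,interpolation=cv2.INTER_CUBIC))
E
python3 -c "
from h import *
snap('w1')"
```

```text
1.9833 [ 0.4005 -0.0209  0.3301] [-3.1409  0.0001  1.4019]
```

View pics/w1.png

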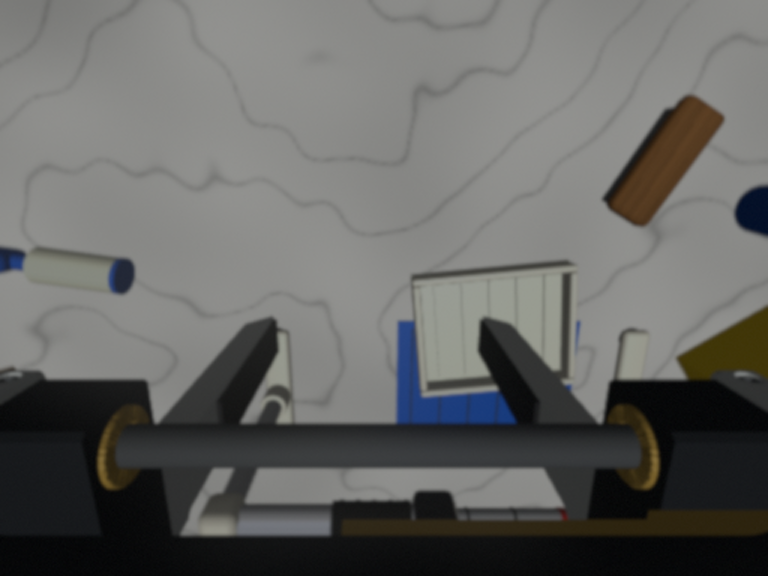

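```bash
python3 -c "
from h import *
crop('w1',165,285,255,400,5.4,'w1c')"
```

```text
(no output)
```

View pics/w1c.png

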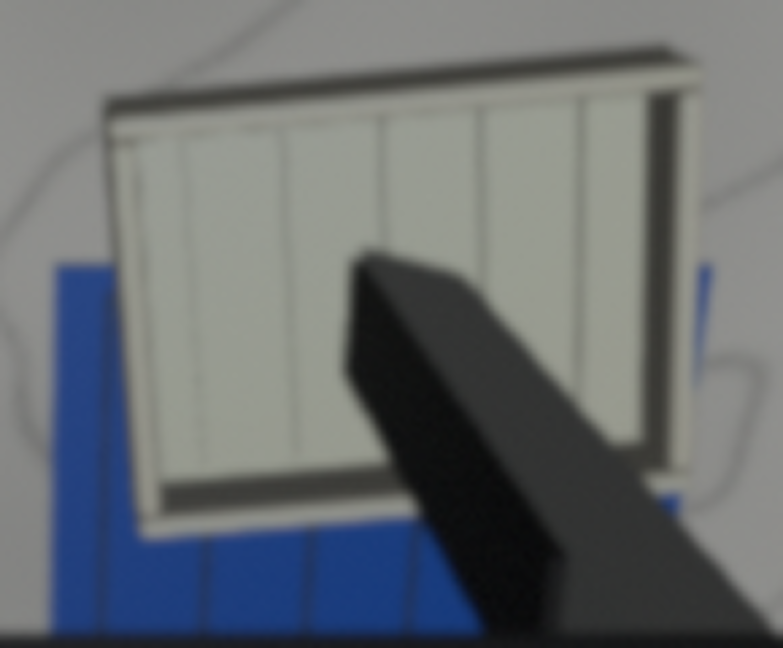

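```bash
python3 - <<'E'
from h import *
s=pickle.load(open("w1.pkl","rb"));f=lambda a:(np.array(a,float)+.5)/5.4-.5+[255,165]
t=plane(s,f([(690,488),(142,540),(109,119),(700,64)]),.03,s["W"]);print(t)
def rect(p):
    c=p.mean(0); y=(p[0]-p[1]+p[3]-p[2])[:2]; x=(p[0]+p[1]-p[2]-p[3])[:2]
    print("c",c,np.degrees(np.arctan2(-y[0],y[1])),np.degrees(np.arctan2(x[1],x[0])),np.linalg.norm(x)/2,np.linalg.norm(y)/2)
rect(t)
m=plane(s,f([(712,265),(57,266)]),0,s["W"]);print(m,m[0]-m[1])
E
```

```text
[[ 0.6327  0.1964  0.03  ]
 [ 0.6202 -0.0008  0.03  ]
 [ 0.4614  0.0108  0.03  ]
 [ 0.4759  0.207   0.03  ]]
c [0.5475 0.1033 0.03  ] -3.9198273694495573 -4.011846509461808 0.15818196855780137 0.19714447070096197
[[ 0.562   0.2214  0.    ]
 [ 0.5219 -0.015   0.    ]] [0.0401 0.2364 0.    ]
```

```bash
python3 -c "
from h import *
go([.4804,.0116,.100],np.radians(86))
go([.4804,.0116,.010],np.radians(86))"
```

```text
t 2.03 pos [ 0.4005 -0.021   0.3301] rpy [-3.1409  0.0001  1.4002] F [ 0.2568  0.0337 -0.9186] w 0.09379541811465578
shift [0.183  0.2934 0.9201] turn [-0.0002  0.     -0.0321] rows 5.893021669729851 0.8065677090551293
t 2.03 pos [ 0.4005 -0.021   0.3301] rpy [-3.1409  0.0001  1.4002] F [ 0.2568  0.0337 -0.9186] w 0.09379541811465578
shift [0.183  0.2937 1.2801] turn [-0.0002  0.     -0.0321] rows 7.950042466995779 0.8065677090551293
```

servo_tool(
  targets="1 0.183 0.294 0.2 0 0 -0.032;1 0.183 0.294 0.3 0 0 -0.032;1 0.183 0.294 0.92 0 0 -0.032;1 0.183 0.294 0.92 0 0 -0.032;1 0.183 0.294 0.92 0 0 -0.032;1 0.183 0.294 0.92 0 0 -0.032;1 0.183 0.294 0.92 0 0 -0.032;1 0.183 0.294 0.92 0 0 -0.032;1 0.183 0.294 0.92 0 0 -0.032",
)

```text
time: 2.78
tool_pos: [0.4804, 0.011, 0.0998]
ee_rot: [-3.139, 0.0, 1.496]
wrist_force: [0.5, 0.2, 0.1]
width: 0.0938
```

```bash
python3 -c "
from h import *
go([.4804,.0116,.010],np.radians(86))
snap('w2')"
```

```text
t 2.78 pos [0.4804 0.011  0.0998] rpy [-3.1394  0.0001  1.496 ] F [0.531  0.1747 0.0839] w 0.09383092857052938
shift [0.0025 0.0006 0.3592] turn [-0.0007  0.     -0.0016] rows 2.15339525885856 0.04356091894725152
2.7833 [0.4804 0.011  0.0998] [-3.1394  0.0001  1.496 ]
```

View pics/w2.png

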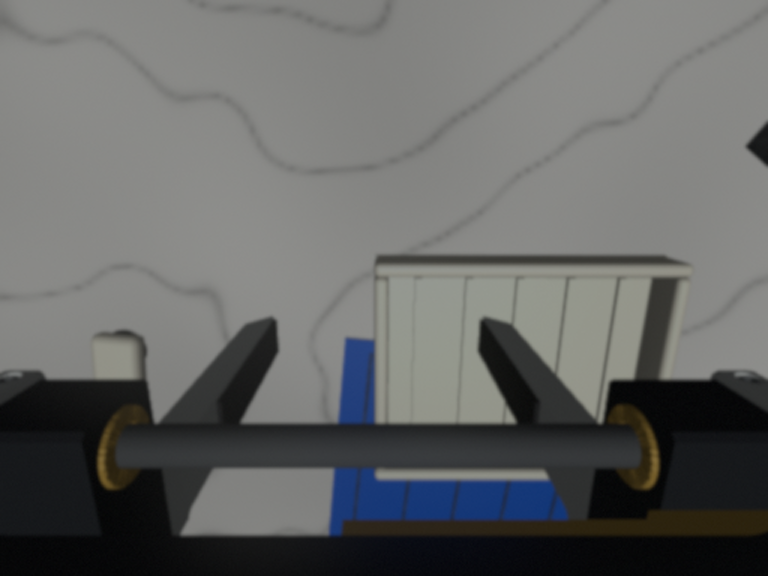

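servo_tool(
  targets="1 0 0 0.15 0 0 0;1 0 0 0.28 0 0 0;1 0 0 0.34 0 0 0;1 0 0 0.36 0 0 0;0.2 0 0 0.36 0 0 0;0.2 0 0 0.36 0 0 0;0.2 0 0 0.36 0 0 0;0.2 0 0 0.36 0 0 0;0.2 0 0 0.36 0 0 0;0.2 0 0 0.36 0 0 0;0.2 0 0 0.36 0 0 0;0.2 0 0 0.36 0 0 0",
)

```text
time: 3.83
tool_pos: [0.481, 0.0109, 0.0107]
ee_rot: [3.141, 0.0, 1.497]
wrist_force: [-0.2, 1.0, 0.1]
width: 0.0442
```

servo_tool(
  targets="0.1 0 0 0 0 0 0;0 0 0 0 0 0 0;0 0 0 0 0 0 0;0 0 0 0 0 0 0;0 0 0 0 0 0 0;0 0 0 0 0 0 0;0 0 0 0 0 0 0",
)

```text
time: 4.42
tool_pos: [0.481, 0.0112, 0.0104]
ee_rot: [3.141, -0.0, 1.497]
wrist_force: [-0.2, 1.5, -0.3]
width: 0.0084
```

```bash
python3 -c "
from h import *
go([.5643,.0015,.010],np.radians(80.3))
snap('w3')"
```

```text
t 4.42 pos [0.481  0.0112 0.0104] rpy [ 3.1415 -0.0004  1.4968] F [-0.1595  1.5342 -0.3297] w 0.008429782217128456
shift [-0.014   0.3351  0.0016] turn [ 0.     -0.0001  0.0303] rows 2.0109362037990226 0.7626391435433604
4.4167 [0.481  0.0112 0.0104] [ 3.1415 -0.0004  1.4968]
```

View pics/w3.png

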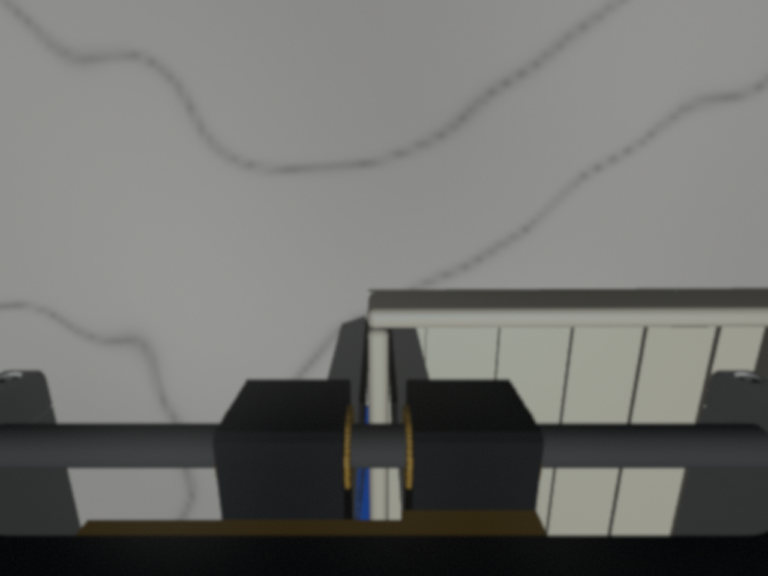

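```bash
python3 -c "
from h import *
s=pickle.load(open('w3.pkl','rb'))
p=plane(s,[[420/1.5,308/1.5],[600/1.5,307.5/1.5]],.03,s['W']);T=Tt(s['obs'])
print(p,(p-T[:3,3])@T[:3,:3])"
```

```text
[[0.462  0.0297 0.03  ]
 [0.4674 0.1032 0.03  ]] [[ 0.0171 -0.0203 -0.0196]
 [ 0.0908 -0.0204 -0.0196]]
```

servo_tool(
  targets="0 -0.002 0.03 0 0 0 0.003;0 -0.004 0.07 0 0 0 0.007;0 -0.006 0.11 0 0 0 0.01;0 -0.007 0.15 0 0 0 0.014;0 -0.008 0.19 0 0 0 0.018;0 -0.01 0.23 0 0 0 0.021;0 -0.011 0.27 0 0 0 0.024;0 -0.012 0.3 0 0 0 0.027;0 -0.013 0.325 0 0 0 0.029;0 -0.014 0.335 0 0 0 0.03;0 -0.014 0.335 0 0 0 0.03;0 -0.014 0.335 0 0 0 0.03",
)

```text
time: 5.47
tool_pos: [0.5649, 0.0013, 0.0105]
ee_rot: [3.14, -0.0, 1.402]
wrist_force: [1.1, -0.5, -0.1]
width: 0.0086
```

```bash
python3 -c "
from h import *
go([.5643,.0015,.010],np.radians(80.3))
snap('w4')
from bench import vision
for n in ('top','side'):
    s=vision.snapshot(n);pickle.dump(s,open(n+'4.pkl','wb'))
crop('top4',110,215,165,335,4.7,'top4c')
crop('side4',105,315,130,300,2.8,'side4c')"
```

```text
t 5.47 pos [0.5649 0.0013 0.0105] rpy [ 3.1402 -0.0003  1.4021] F [ 1.0821 -0.4978 -0.0982] w 0.008580852780228038
shift [ 0.0005 -0.0023  0.0018] turn [ 0.0005 -0.0001  0.0002] rows 0.017890555022431996 0.012646305721804287
5.4667 [0.5649 0.0013 0.0105] [ 3.1402 -0.0003  1.4021]
```

View pics/w4.png

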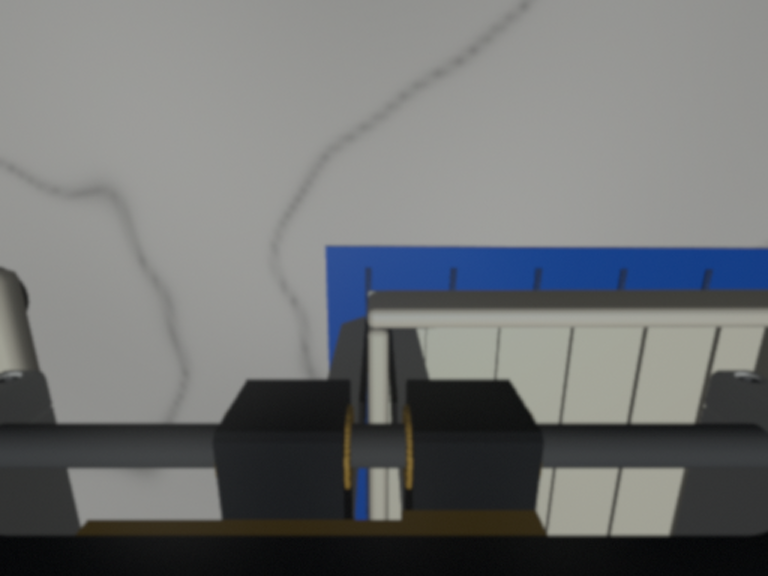

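View pics/top4c.png

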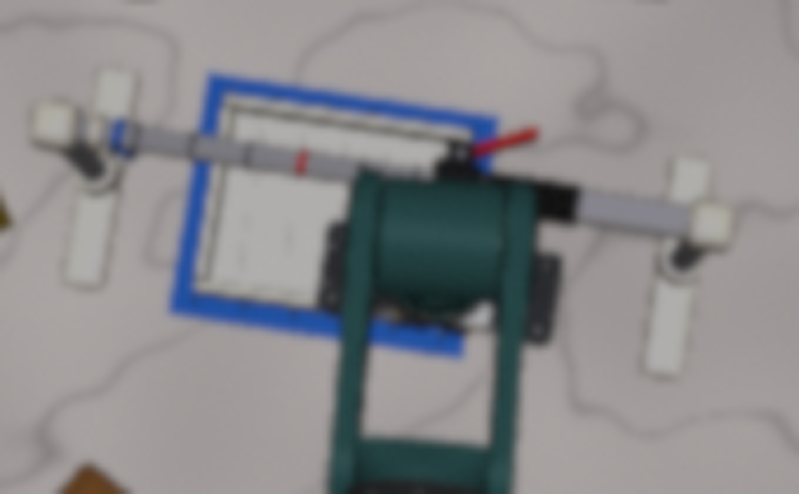

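View pics/side4c.png

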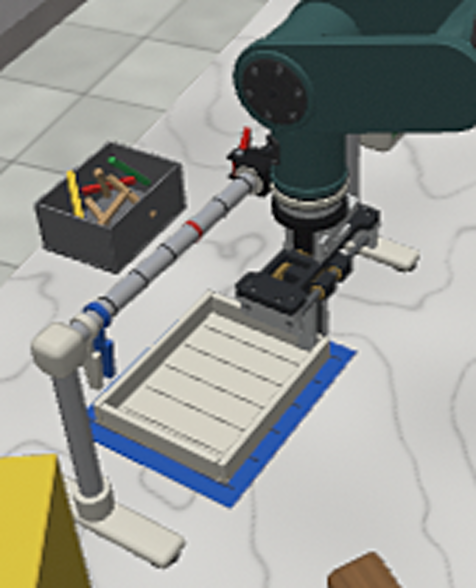

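```bash
python3 -c "
from h import *
s=pickle.load(open('w4.pkl','rb'));T=Tt(s['obs'])
f=lambda a,z:(plane(s,np.array(a)/1.5,z,s['W'])-T[:3,3])@T[:3,:3]
print(f([[327,246.5],[760,248.5],[332,340]],0));print(f([[369,308],[760,307]],.03))
t=pickle.load(open('top4.pkl','rb'))
g=lambda a,z:plane(t,(np.array(a,float)+.5)/4.7-.5+[165,110],z)
print('mat',g([(209,73),(170,314),(497,118)],0),'tray',g([(225,98),(189,291),(473,133)],.03))"
```

```text
[[-0.0239 -0.0402  0.0104]
 [ 0.1788 -0.0391  0.0105]
 [-0.023   0.007   0.0105]]
[[-0.0038 -0.0203 -0.0196]
 [ 0.1564 -0.0205 -0.0195]]
mat [[ 0.7573  0.1853  0.    ]
 [ 0.5604  0.2186  0.    ]
 [ 0.7155 -0.0483  0.    ]] tray [[ 0.7299  0.1697  0.03  ]
 [ 0.575   0.1999  0.03  ]
 [ 0.6977 -0.0279  0.03  ]]
```

servo_tool(
  targets="0.1 0 0 0 0 0 0;0.2 0 0 0 0 0 0;0.3 0 0 0 0 0 0;0.4 0 0 0 0 0 0;0.4 0 0 0 0 0 0;0.4 0 0 -0.1 0 0 0;1 0 0 -0.3 0 0 0;1 0 -0.15 -0.6 0 0 0;1 0 -0.2 -1 0 0 0;1 0 -0.3 -1 0 0 0;1 0 -0.3 -1 0 0 0;1 0 -0.3 -1 0 0 0",
)

```text
time: 6.62
tool_pos: [0.4897, 0.014, 0.2644]
ee_rot: [3.138, -0.0, 1.402]
wrist_force: [1.0, -0.0, 0.1]
width: 0.0742
```

```bash
python3 -c "
from h import *
from bench import vision
go([.6085,-.0902,.34],np.radians(-9.7))
s=vision.snapshot('top');pickle.dump(s,open('top5.pkl','wb'))
crop('top5',110,215,165,335,4.7,'top5c')
snap('w5')"
```

```text
t 6.62 pos [0.4897 0.014  0.2644] rpy [ 3.1375 -0.0002  1.4024] F [ 0.9566 -0.0496  0.0511] w 0.07422883330929383
shift [-0.3311  0.5397 -0.3004] turn [ 0.001  -0.0011  0.5003] rows 4.201676116298205 12.577256776189452
6.6667 [0.4903 0.0142 0.2712] [ 3.1275 -0.0012  1.403 ]
```

View pics/w5.png

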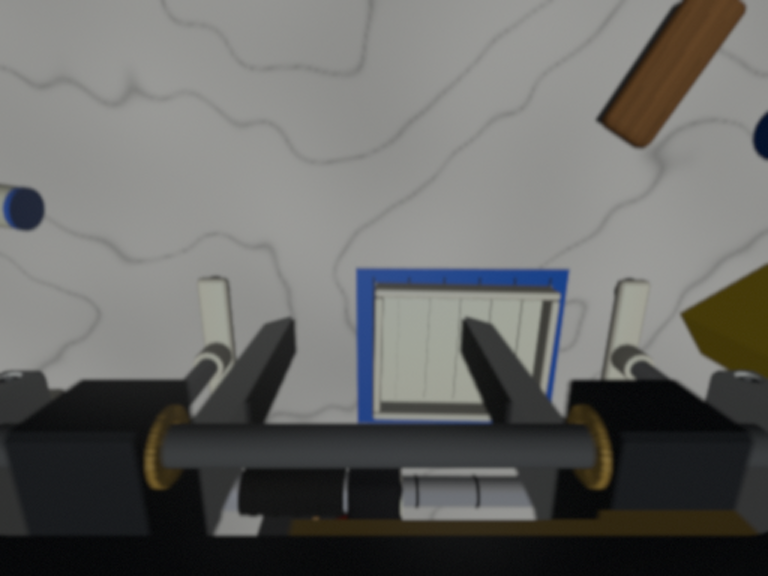

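View pics/top5c.png

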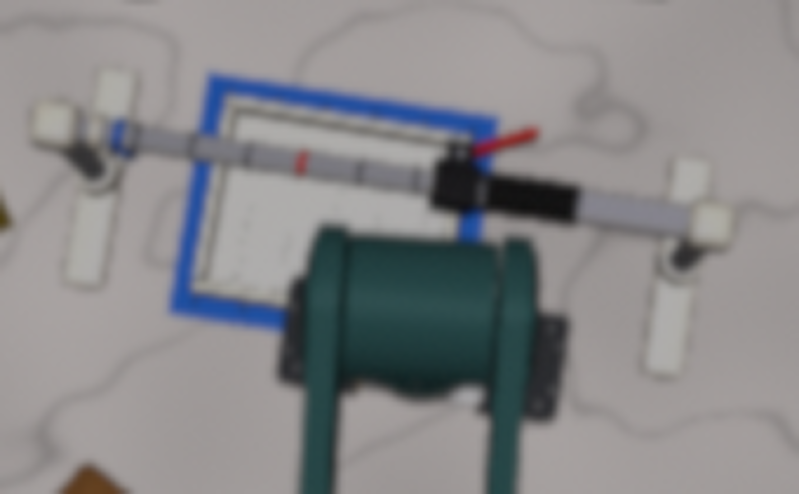

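servo_tool(
  targets="1 0 0 -0.15 0 0 0.04;1 0 0 -0.3 0 0 0.08;1 -0.05 0.1 -0.3 0 0 0.12;1 -0.1 0.18 -0.3 0 0 0.16;1 -0.15 0.25 -0.3 0 0 0.2;1 -0.2 0.32 -0.3 0 0 0.24;1 -0.25 0.4 -0.3 0 0 0.28;1 -0.29 0.47 -0.3 0 0 0.32;1 -0.33 0.54 -0.3 0 0 0.36;1 -0.33 0.54 -0.3 0 0 0.4;1 -0.33 0.54 -0.3 0 0 0.45;1 -0.33 0.54 -0.3 0 0 0.5",
)

```text
time: 7.72
tool_pos: [0.61, -0.0907, 0.333]
ee_rot: [-3.141, 0.003, -0.105]
wrist_force: [-0.7, 0.5, 0.7]
width: 0.0938
```

servo_tool(
  targets="1 0 0 0 0 0 0;1 0 0 0 0 0 0;1 0 0 0 0 0 0",
)

```text
time: 7.97
tool_pos: [0.6095, -0.0901, 0.3346]
ee_rot: [-3.142, 0.001, -0.095]
wrist_force: [-0.0, -0.4, -1.0]
width: 0.0939
```

```bash
python3 -c "
from h import *
snap('w6')"
```

```text
7.9667 [ 0.6095 -0.0901  0.3346] [-3.1415  0.0012 -0.0949]
```

View pics/w6.png

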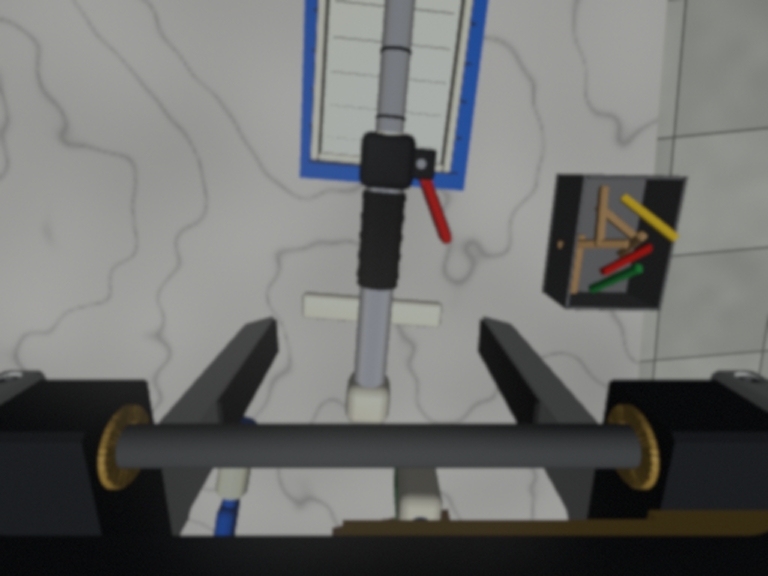

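```bash
python3 -c "
from h import *
s=pickle.load(open('w6.pkl','rb'))
f=lambda a,z:plane(s,np.array(a)/1.5,z,s['W'])
r=f([[397,49],[391,117],[385,195],[378,285],[372,375]],.22);print(r)
d=np.polyfit(r[:,1],r[:,0],1);print(d,np.degrees(np.arctan(d[0])))
print('collar mouth top',f([[390,133]],.238),'grip far end top',f([[378,288]],.235),'paddle tip',f([[446,240]],.229))
y=.0;print(np.polyval(d,-.09))
go([.6085,-.0902,.201],np.radians(-9.7))"
```

```text
[[ 0.636   0.0573  0.22  ]
 [ 0.6286  0.0169  0.22  ]
 [ 0.6199 -0.0337  0.22  ]
 [ 0.6088 -0.0985  0.22  ]
 [ 0.597  -0.1716  0.22  ]]
[0.1699 0.6258] 9.642237676800613
collar mouth top [[0.6264 0.0055 0.238 ]] grip far end top [[ 0.609  -0.0965  0.235 ]] paddle tip [[ 0.6594 -0.068   0.229 ]]
0.6105571828367019
t 8.02 pos [ 0.6095 -0.0901  0.3349] rpy [ 3.1416  0.0008 -0.0955] F [-0.5098 -0.3409 -0.73  ] w 0.09367327246557455
shift [-0.0035  0.0009  0.5357] turn [0.     0.0002 0.0235] rows 3.2116202316502966 0.5907245223817528
```

servo_tool(
  targets="1 0.003 0 0 0 0 0.0235;1 0.003 0 0.12 0 0 0.0235;1 0.003 0 0.28 0 0 0.0235;1 0.003 0 0.42 0 0 0.0235;1 0.003 0 0.53 0 0 0.0235;1 0.003 0 0.53 0 0 0.0235;0.5 0.003 0 0.53 0 0 0.0235;0.4 0.003 0 0.53 0 0 0.0235;0.4 0.003 0 0.53 0 0 0.0235;0.4 0.003 0 0.53 0 0 0.0235;0.4 0.003 0 0.53 0 0 0.0235;0.4 0.003 0 0.53 0 0 0.0235",
)

```text
time: 9.02
tool_pos: [0.6109, -0.0904, 0.2045]
ee_rot: [3.141, -0.003, -0.171]
wrist_force: [-0.9, 1.1, 0.4]
width: 0.0576
```

```bash
python3 -c "
from h import *
snap('w7');go([.6104,-.0901,.201],np.radians(-9.7))"
```

```text
9.0167 [ 0.6109 -0.0904  0.2045] [ 3.1413 -0.0027 -0.1713]
t 9.07 pos [ 0.6107 -0.0903  0.204 ] rpy [ 3.1414 -0.0018 -0.1714] F [-0.1097  0.3239  0.0038] w 0.05349692481565925
shift [-0.0014 -0.0007  0.012 ] turn [ 0.0001 -0.0006 -0.0007] rows 0.0726963460964025 0.021959147776169897
```

View pics/w7.png

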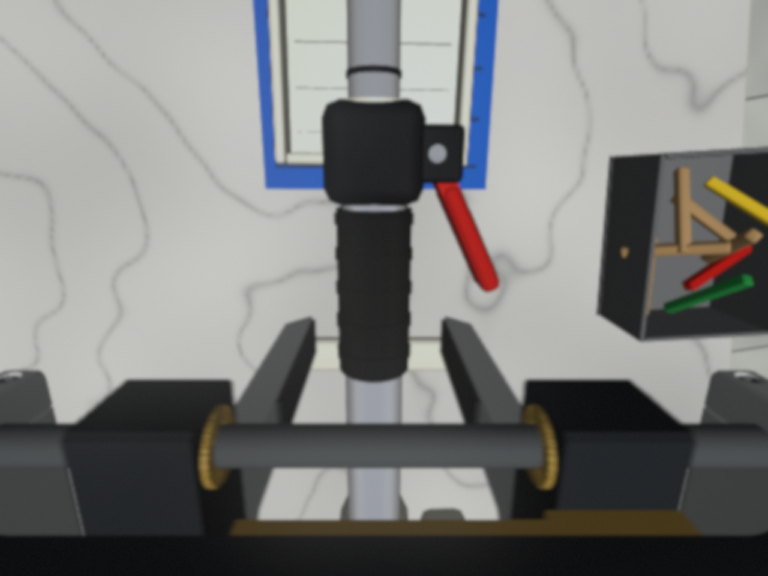

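servo_tool(
  targets="0.2 -0.005 0 0.01 0 0 0;0.2 -0.005 0 0.01 0 0 0;0.1 -0.005 0 0.01 0 0 0;0 -0.005 0 0.01 0 0 0;0 -0.005 0 0.01 0 0 0;0 -0.005 0 0.01 0 0 0",
)

```text
time: 9.57
tool_pos: [0.6091, -0.09, 0.2002]
ee_rot: [3.142, 0.0, -0.171]
wrist_force: [0.3, -0.1, -0.7]
width: 0.0296
```

```bash
python3 -c "
from h import *
s=snap('w8');go([.6104,-.0901,.201],np.radians(-9.7))
crop('w8',0,240,180,340,2.4,'w8c')
print(proj(s,s['obs']['tool_pos'],s['W']))"
```

```text
9.5667 [ 0.6091 -0.09    0.2002] [ 3.1416  0.0002 -0.1714]
t 9.62 pos [ 0.6091 -0.09    0.2002] rpy [ 3.1416  0.0002 -0.1715] F [ 1.1615  0.2403 -1.2061] w 0.029704274237439657
shift [ 0.0053 -0.0005 -0.0033] turn [ 0.      0.0001 -0.0007] rows 0.03751447174717427 0.017480818584441702
[[251.9557 223.0275]]
```

View pics/w8.png

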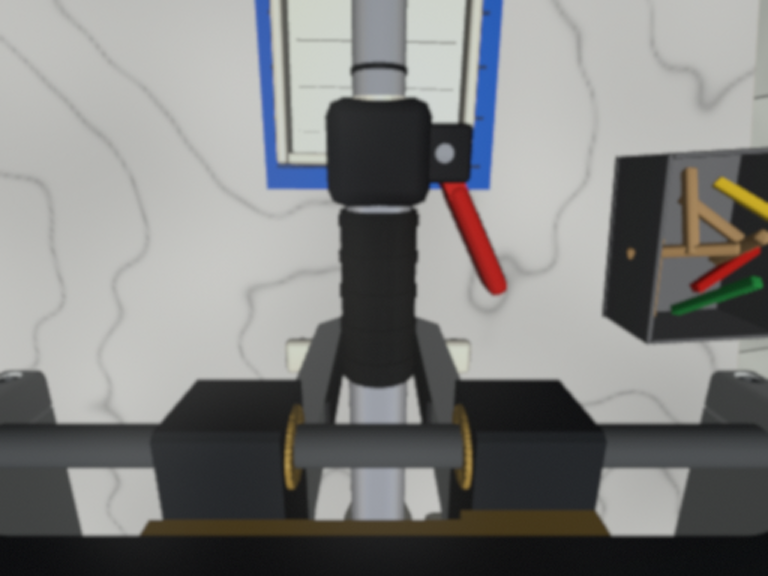

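servo_tool(
  targets="0 0 -0.01 0 0 0 0;0 0 -0.03 0 0 0 0;0 0 -0.06 0 0 0 0;0 0 -0.1 0 0 0 0;0 0 -0.14 0 0 0 0;0 0 -0.18 0 0 0 0;0 0 -0.22 0 0 0 0;0 0 -0.26 0 0 0 0;0 0 -0.29 0 0 0 0;0 0 -0.31 0 0 0 0;0 0 -0.32 0 0 0 0;0 0 -0.32 0 0 0 0",
)

```text
time: 10.62
tool_pos: [0.6232, -0.0097, 0.2002]
ee_rot: [-3.14, -0.0, -0.17]
wrist_force: [4.9, 0.7, -4.9]
width: 0.0292
```

```bash
python3 -c "
from h import *
s=snap('w9');go([.6104,-.0901,.201],np.radians(-9.7))
crop('w9',0,160,190,330,5,'w9c')
"
```

```text
10.6167 [ 0.6232 -0.0097  0.2002] [-3.1398 -0.0004 -0.1701]
t 10.67 pos [ 0.6232 -0.0097  0.2002] rpy [-3.1392 -0.0004 -0.1702] F [ 5.3052  0.9053 -5.8408] w 0.02965154889631595
shift [ 0.0041  0.3256 -0.0039] turn [-0.0008 -0.0001 -0.0003] rows 1.9520718663219587 0.020791366771030814
```

View pics/w9c.png

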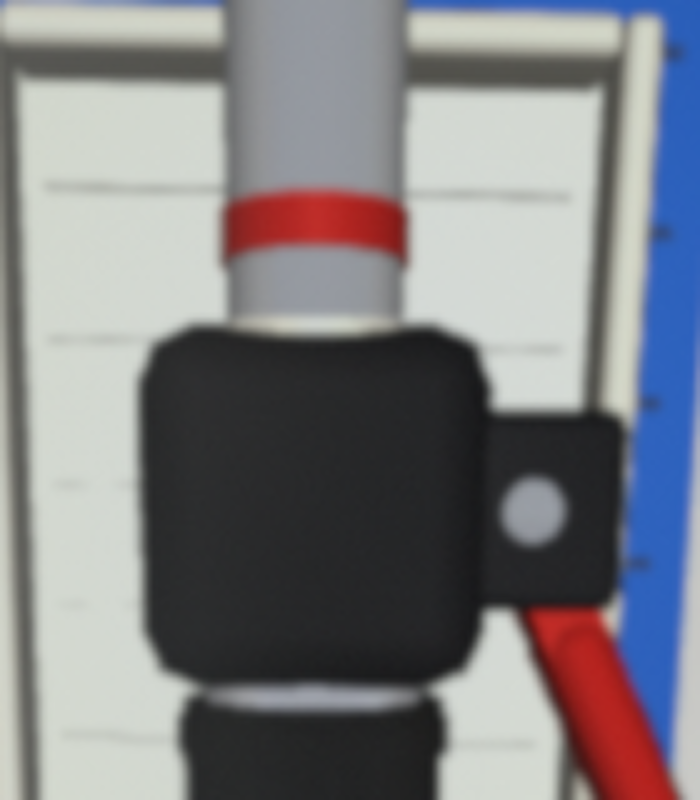

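```bash
python3 -c "
from h import *
s=pickle.load(open('w9.pkl','rb'));T=Tt(s['obs'])
f=lambda a,z:((plane(s,(np.array(a)+.5)/5-.5+[190,0],z,s['W'])-T[:3,3])@T[:3,:3])[:,:2]*1000
print('ring out/in top',f([[315,247],[315,190]],.2297))
print('ring sides out',f([[226,265],[405,265]],.22))
for z in (.238,.235,.2325,.2297):print('z',z,'liner',f([[315,316]],z),'collar edge', f([[315,337],[190,328]],z),'collar outer', f([[315,685]],z))
for z in (.238,.2355,.22):print('pin',f([[534,511]],z))
print('cam',(s['W'][:3,3]-T[:3,3])@T[:3,:3])
print('collar sides',f([[143,500],[484,500]],.238),f([[143,500],[484,500]],.225))
print('grip start',f([[315,700]],.235))
"
```

```text
ring out/in top [[   0.3292 -105.5852]
 [   0.3286 -110.7306]]
ring sides out [[  -9.1203 -105.8109]
 [   9.959  -105.8016]]
z 0.238 liner [[  0.299  -97.8841]] collar edge [[  0.2993 -96.0255]
 [-11.6501 -96.83  ]] collar outer [[  0.3032 -63.118 ]]
z 0.235 liner [[  0.3102 -98.367 ]] collar edge [[  0.3104 -96.4691]
 [-11.8921 -97.2906]] collar outer [[  0.3145 -62.8642]]
z 0.2325 liner [[  0.3195 -98.7695]] collar edge [[  0.3198 -96.8387]
 [-12.0938 -97.6745]] collar outer [[  0.3238 -62.6528]]
z 0.2297 liner [[  0.3299 -99.2203]] collar edge [[  0.3302 -97.2527]
 [-12.3197 -98.1044]] collar outer [[  0.3344 -62.416 ]]
pin [[ 21.9302 -80.0721]]
pin [[ 22.3215 -80.1601]]
pin [[ 24.7473 -80.7054]]
cam [-0.0002 -0.0751 -0.1793]
collar sides [[-16.6477 -81.1343]
 [ 16.9584 -81.1126]] [[-18.1553 -81.6891]
 [ 18.5364 -81.6655]]
grip start [[  0.3147 -61.318 ]]
```

servo_tool(
  targets="0 0.002 -0.006 0.001 0 0 0;0 0.002 -0.012 0.002 0 0 0;0 0.002 -0.018 0.002 0 0 0;0 0.002 -0.022 0.002 0 0 0;0 0.002 -0.022 0.002 0 0 0;0 0.002 -0.022 0.002 0 0 0",
)

```text
time: 11.17
tool_pos: [0.6238, -0.0059, 0.2002]
ee_rot: [3.141, 0.0, -0.172]
wrist_force: [0.5, -2.1, -2.3]
width: 0.0294
```

```bash
python3 -c "
from h import *
s=snap('w10');go([.6104,-.0901,.201],np.radians(-9.7))
crop('w10',20,100,200,310,7,'w10c')
"
```

```text
11.1667 [ 0.6238 -0.0059  0.2002] [ 3.1414  0.0005 -0.1716]
t 11.22 pos [ 0.6238 -0.0059  0.2002] rpy [ 3.1414  0.0004 -0.1716] F [ 0.1108 -1.6659 -1.9013] w 0.029505145970297703
shift [ 0.0046  0.3409 -0.0032] turn [ 0.0001  0.0001 -0.0007] rows 2.044010251184477 0.019082449860114526
```

View pics/w10c.png

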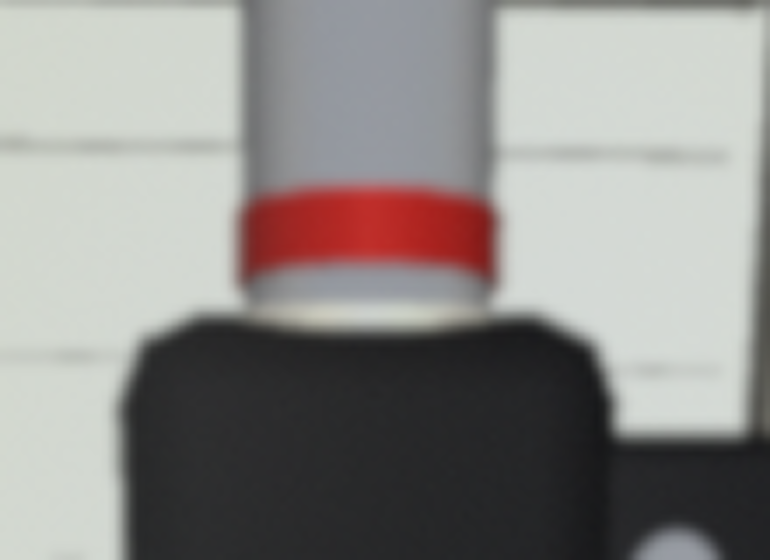

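```bash
python3 -c "
from h import *
s=pickle.load(open('w10.pkl','rb'));T=Tt(s['obs'])
f=lambda a,z:((plane(s,(np.array(a)+.5)/7-.5+[200,20],z,s['W'])-T[:3,3])@T[:3,:3])[:,1]*1000
print('ring out/in top',f([[370,263],[370,186]],.2297))
for z in (.238,.235,.2325,.230):print('z',z,'liner',f([[370,302]],z),'collar edge', f([[370,332],[190,318]],z))
"
python3 -c "
from h import *
crop('w10',80,220,200,310,5,'w10d')"
```

```text
ring out/in top [-101.8076 -106.8343]
z 0.238 liner [-97.8867] collar edge [-95.9938 -96.887 ]
z 0.235 liner [-98.3703] collar edge [-96.4372 -97.3494]
z 0.2325 liner [-98.7733] collar edge [-96.8068 -97.7347]
z 0.23 liner [-99.1763] collar edge [-97.1763 -98.12  ]
```

View pics/w10d.png

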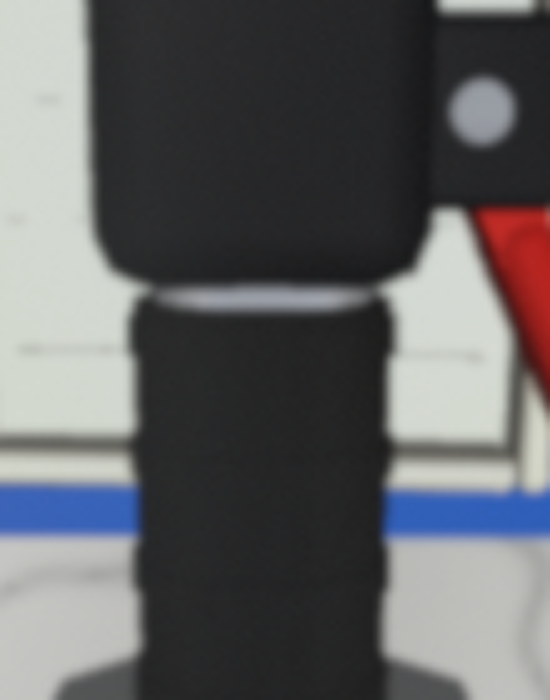

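```bash
python3 -c "
from h import *
s=pickle.load(open('w8.pkl','rb'));T=Tt(s['obs'])
cv2.imwrite('pics/w8d.png',cv2.resize(s['image'][40:280,180:340,::-1],None,fx=2.5,fy=2.5,interpolation=cv2.INTER_CUBIC))
f=lambda a,z:((plane(s,np.array(a)/1.5,z,s['W'])-T[:3,3])@T[:3,:3])[:,:2]*1000
print('far',f([[378,386]],.235),f([[378,386]],.2325),'near',f([[378,212]],.235),'pin',f([[445,153]],.2375),'mouth',f([[378,96]],.2325))
"
```

```text
far [[-0.0287  7.0277]] [[-0.0253  8.4489]] near [[  0.0011 -60.4312]] pin [[ 22.1212 -79.9894]] mouth [[  0.0219 -98.1924]]
```

View pics/w8d.png

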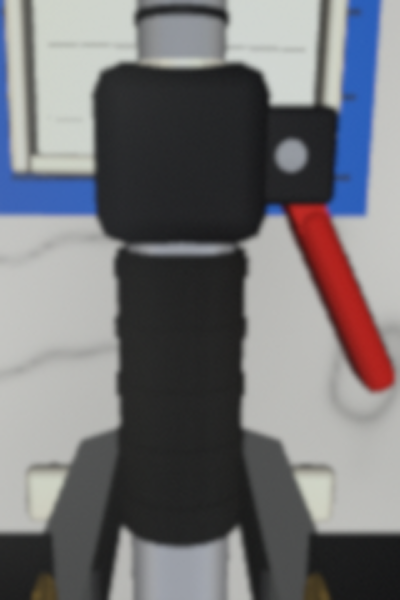

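servo_tool(
  targets="0 0 -0.004 0 0 0 0;0 0 -0.008 0 0 0 0;0 0 -0.012 0 0 0 0;0 0 -0.0135 0 0 0 0;0 0 -0.0135 0 0 0 0;0 0 -0.0135 0 0 0 0;0 0 -0.0135 0 0 0 0",
)

```text
time: 11.8
tool_pos: [0.6245, -0.0022, 0.2002]
ee_rot: [-3.141, 0.0, -0.171]
wrist_force: [-0.9, -0.4, -0.2]
width: 0.0295
```

```bash
python3 -c "
from h import *
s=snap('w11');go([.6104,-.0901,.201],np.radians(-9.7))
crop('w11',20,100,200,310,7,'w11c')
"
```

```text
11.8 [ 0.6245 -0.0022  0.2002] [-3.1413  0.0004 -0.1711]
t 11.85 pos [ 0.6245 -0.0022  0.2002] rpy [-3.1412  0.0004 -0.1712] F [-1.695  -1.3259  0.1327] w 0.028967073410913452
shift [ 0.0044  0.3561 -0.0035] turn [-0.0001  0.0001 -0.0006] rows 2.135403798076226 0.015571242800697419
```

View pics/w11c.png

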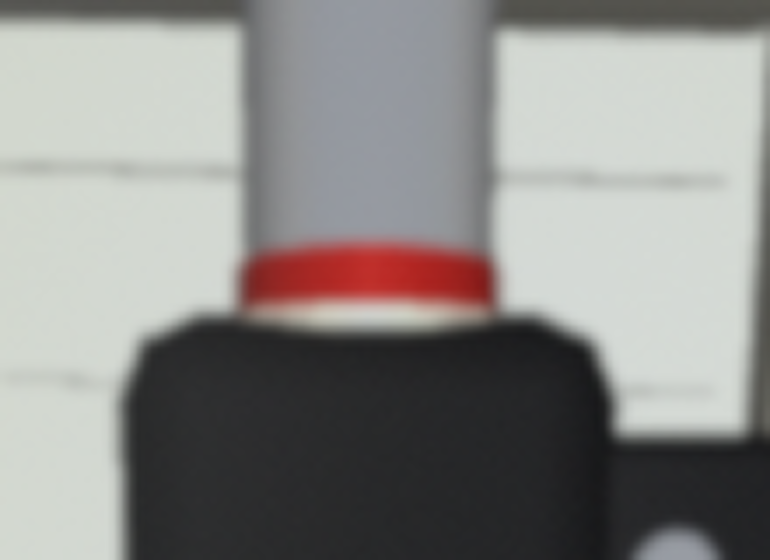

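```bash
python3 -c "
from h import *
s=pickle.load(open('w11.pkl','rb'));T=Tt(s['obs'])
f=lambda a,z:((plane(s,(np.array(a)+.5)/7-.5+[200,20],z,s['W'])-T[:3,3])@T[:3,:3])[:,1]*1000
print('ring in top, visible out',f([[370,243],[370,302]],.23), 'sides', f([[242,265],[495,265]],.22))
"
```

```text
ring in top, visible out [-103.0765  -99.1848] sides [-103.4141 -103.4019]
```

servo_tool(
  targets="1 0 0 0 0 0 0;1 0 0 0 0 0 0;1 0 0 0 0 0 0;1 0 0 0 0 0 0;1 0 0 0 0 0 0;1 0 0 0 0 0 0;1 0 0 0 0 0 0;1 0 0 0 0 0 0;1 0 0 0 0 0 0;1 0.04 0 0 0 0 0;1 0.08 0 0 0 0 0;1 0.112 0 0 0 0 0",
)

```text
time: 12.85
tool_pos: [0.6528, -0.0073, 0.2]
ee_rot: [3.142, -0.0, -0.171]
wrist_force: [0.2, -0.1, -1.3]
width: 0.0941
```

servo_tool(
  targets="1 0 0 0 0 0 0;1 0 -0.04 0 0 0 0;1 0 -0.08 0 0 0 0;1 0 -0.12 0 0 0 0;1 0 -0.145 0 0 0 0;1 0 -0.145 0 0 0 0;1 0 -0.145 0 0 0 0",
)

```text
time: 13.43
tool_pos: [0.6584, 0.0293, 0.2001]
ee_rot: [3.141, -0.0, -0.17]
wrist_force: [0.4, 0.2, 0.1]
width: 0.0939
```

```bash
python3 -c "
from h import *
s=snap('w12');go([.6104,-.0901,.201],np.radians(-9.7))
print(proj(s,s['obs']['tool_pos'],s['W'])*1.5)
from bench import vision
for n in ('top','side'):
    s=vision.snapshot(n);pickle.dump(s,open(n+'12.pkl','wb'))
crop('side12',105,315,130,300,2.8,'side12c')
"
```

```text
13.4333 [0.6584 0.0293 0.2001] [ 3.1413 -0.0001 -0.17  ]
t 13.48 pos [0.6584 0.0288 0.2001] rpy [ 3.1412 -0.0002 -0.1707] F [-0.1335  0.1916 -0.2375] w 0.09412405201269577
shift [-0.1083  0.5014 -0.0036] turn [ 0.0001 -0.0001 -0.0005] rows 3.0751730328010507 0.012129007037822296
[[377.9345 334.5414]]
```

View pics/w12.png

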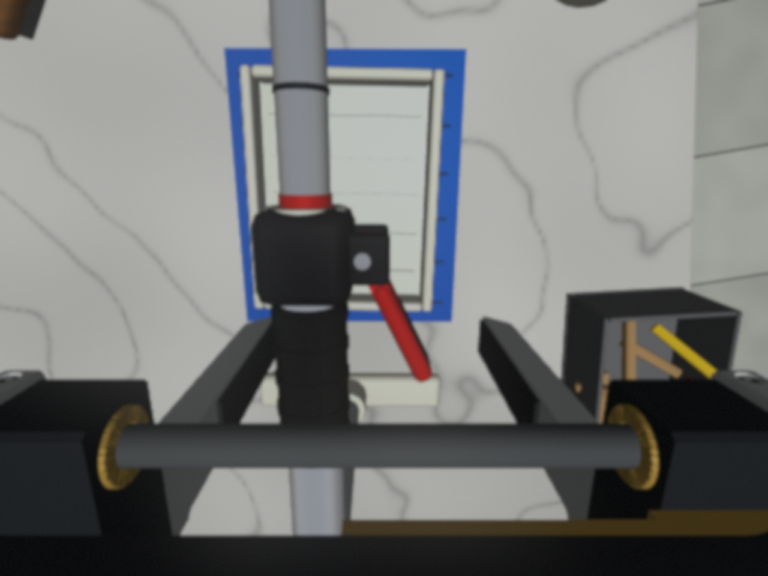

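View pics/side12c.png

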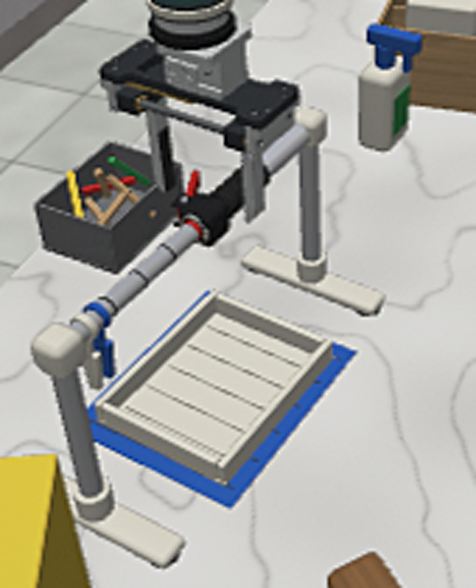

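```bash
python3 -c "
from h import *
crop('w12',20,225,140,320,3.2,'w12c')
crop('w12',110,215,165,275,7,'w12d')
"
```

```text
(no output)
```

View pics/w12c.png

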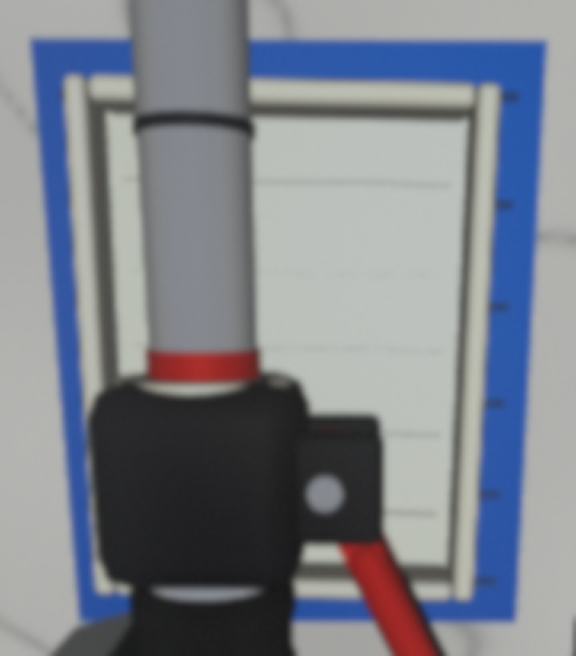

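View pics/w12d.png

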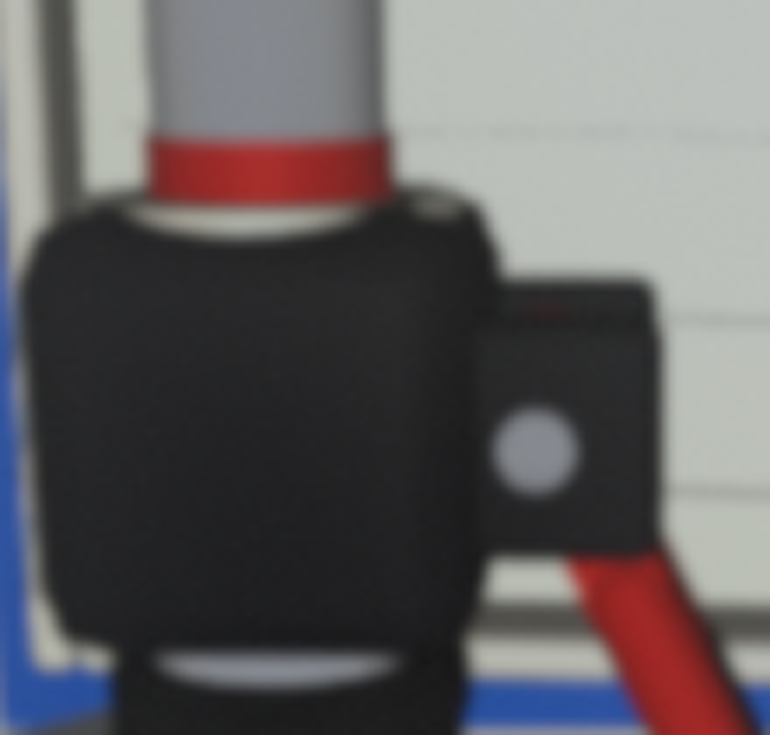

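```bash
python3 -c "
from h import *
s=pickle.load(open('w12.pkl','rb'));T=Tt(s['obs'])
def f(a,z,k,o):return ((plane(s,(np.array(a)+.5)/k-.5+o,z,s['W'])-T[:3,3])@T[:3,:3])[:,:2]*1000
g=lambda a,z:f(a,z,7,[165,110])
print('ring in, visible out',g([[268,137],[268,206]],.23))
print('ring sides in',g([[150,137],[388,135]],.222), 'out', g([[150,203],[390,203]],.222))
print('arc bottom',g([[245,240]],.238),g([[245,240]],.2325),'collar top corners',g([[100,200],[440,190]],.235))
print('collar out',g([[270,655]],.235),'pin',g([[536,451]],.2375),g([[536,451]],.232))
h=lambda a,z:f(a,z,3.2,[140,20])
print('mat',h([[32,40],[546,42],[515,621],[81,618]],0)); print('tray',h([[65,76],[499,85],[472,600],[96,592]],.03))
"
```

```text
ring in, visible out [[-26.22   -66.4142]
 [-26.4646 -61.2057]]
ring sides in [[-37.0909 -65.9562]
 [-17.968  -66.0997]] out [[-37.4209 -60.7097]
 [-17.972  -60.6948]]
arc bottom [[-26.857  -59.4883]] [[-27.8935 -58.881 ]] collar top corners [[-38.0485 -62.1216]
 [-12.7655 -62.8366]]
collar out [[-27.0794 -26.4959]] pin [[ -5.7551 -43.5573]] [[ -5.9694 -42.3342]]
mat [[-126.8659 -171.4235]
 [  72.9933 -170.6261]
 [  71.8566   69.1737]
 [-127.6093   67.508 ]]
tray [[-106.0653 -152.0907]
 [  50.9331 -149.0465]
 [  47.6287   48.3379]
 [-110.2813   44.634 ]]
```

```bash
python3 -c "
from h import *
crop('w11',0,130,190,330,5.5,'w11d')
"
```

```text
(no output)
```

View pics/w11d.png

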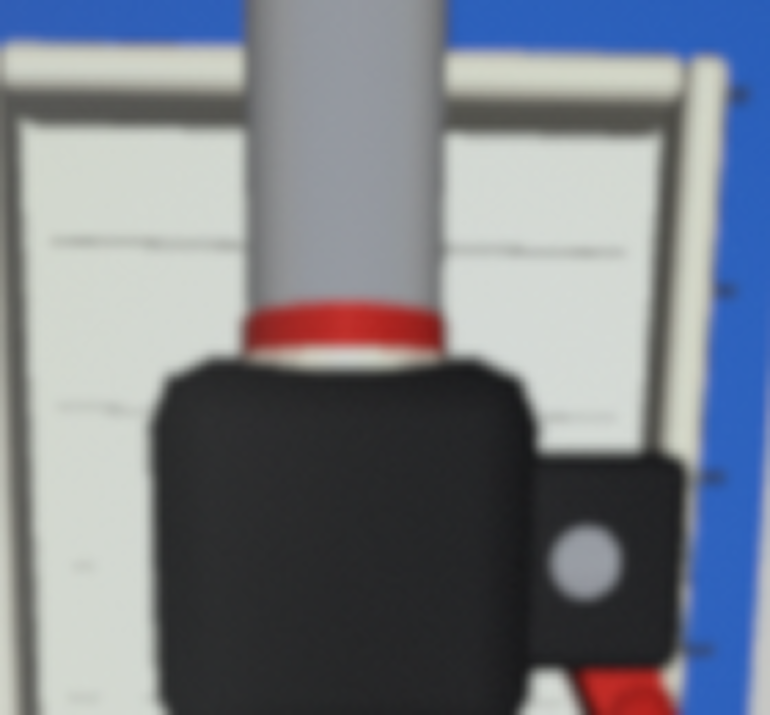

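```bash
python3 -c "
from h import *
a=pickle.load(open('w11.pkl','rb'));b=pickle.load(open('w12.pkl','rb'))
def P(s):
    W=np.linalg.inv(s['W']);return s['mtx']@W[:3]
def tri(pa,pb):
    pa=(np.array(pa,float)+.5)/5.5-.5+[190,0];pb=(np.array(pb,float)+.5)/7-.5+[165,110]
    X=cv2.triangulatePoints(P(a),P(b),pa.reshape(2,1),pb.reshape(2,1)).ravel();return X[:3]/X[3]
out=np.array([-.1685,-.9857,0])
pin=tri((586,561),(536,451)); rin=tri((343,303),(268,137)); rl=tri((244,322),(150,137)); rr=tri((443,320),(389,136))
edge=tri((343,368),(245,240))
print('pin',pin,'ringinner top',rin,rl,rr,'edge',edge)
print('ring inner->pin (want 23):',(pin-rin)@out*1000,(pin-rl)@out*1000,(pin-rr)@out*1000,'edge',(edge-rin)@out*1000-5)
"
```

```text
pin [0.6599 0.0731 0.2363] ringinner top [0.6426 0.0995 0.2261] [0.6327 0.1007 0.2213] [0.6517 0.0975 0.2213] edge [0.6412 0.0927 0.2359]
ring inner->pin (want 23): 23.180584983156248 22.654801915152902 22.744900107705938 edge 2.0135836095577924
```

servo_tool(
  targets="1 0.008 0 0 0 0 0;1 0.016 0 0 0 0 0;1 0.02 0 0 0 0 0;1 0.022 0 0 0 0 0;1 0.022 0 0 0 0 0",
)

```text
time: 14.0
tool_pos: [0.6622, 0.0274, 0.1998]
ee_rot: [3.141, 0.005, -0.172]
wrist_force: [-5.6, 0.4, 1.3]
width: 0.0937
```

```bash
python3 -c "
from h import *
s=snap('w13');go([.6104,-.0901,.201],np.radians(-9.7))
crop('w13',130,330,120,320,3,'w13c')
"
```

```text
14.0 [0.6622 0.0274 0.1998] [ 3.1409  0.0047 -0.1716]
t 14.05 pos [0.6622 0.0274 0.1998] rpy [ 3.1409  0.0046 -0.1716] F [-4.4539 -0.0447  1.8441] w 0.0941162978658379
shift [-0.1238  0.4984 -0.0038] turn [ 0.0002  0.0015 -0.0007] rows 3.0791854736870614 0.04145560784209184
```

View pics/w13c.png

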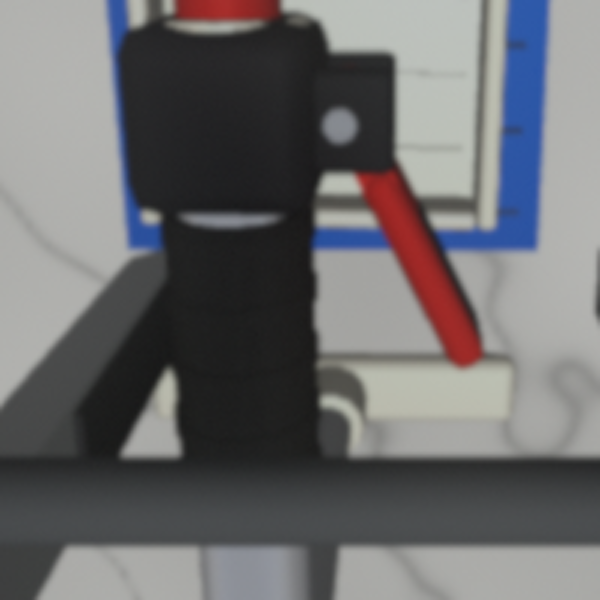

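servo_tool(
  targets="1 0.004 0 0 0 0 0;1 0.008 0 0 0 0 0;1 0.01 0 0 0 0 0;1 0.01 0 0 0 0 0;1 0.01 0 0 0 0 0;1 0.01 0 0 0 0 0",
)

```text
time: 14.55
tool_pos: [0.6621, 0.0274, 0.1995]
ee_rot: [3.14, 0.011, -0.171]
wrist_force: [-11.7, 1.3, 3.1]
width: 0.094
```

servo_tool(
  targets="0.95 0 0 0 0 0 0;0.92 0 0 0 0 0 0;0.92 0 0 0 0 0 0;0.92 0 0 0 0 0 0",
)

```text
time: 14.88
tool_pos: [0.6585, 0.0281, 0.1992]
ee_rot: [3.14, 0.02, -0.171]
wrist_force: [-20.1, 2.3, 6.6]
width: 0.0866
```

servo_tool(
  targets="0.88 -0.006 0 0 0 0 0;0.84 -0.014 0 0 0 0 0;0.8 -0.022 0 0 0 0 0;0.76 -0.029 0 0 0 0 0;0.72 -0.037 0 0 0 0 0;0.68 -0.044 0 0 0 0 0;0.66 -0.049 0 0 0 0 0;0.66 -0.049 0 0 0 0 0",
)

```text
time: 15.55
tool_pos: [0.6465, 0.0301, 0.1994]
ee_rot: [3.14, 0.019, -0.171]
wrist_force: [-19.1, 1.7, 5.6]
width: 0.0626
```

```bash
python3 -c "
from h import *
s=snap('w14');go([.6104,-.0901,.201],np.radians(-9.7))
crop('w14',90,330,120,400,2.5,'w14c')
"
```

```text
15.55 [0.6465 0.0301 0.1994] [ 3.1399  0.0188 -0.1707]
t 15.6 pos [0.6465 0.0302 0.1994] rpy [ 3.1398  0.019  -0.1707] F [-20.6236   1.9561   6.3321] w 0.06219417884329905
shift [-0.0608  0.4986 -0.0044] turn [ 0.0006  0.006  -0.0004] rows 3.0113505312623357 0.1528795767732664
```

View pics/w14c.png

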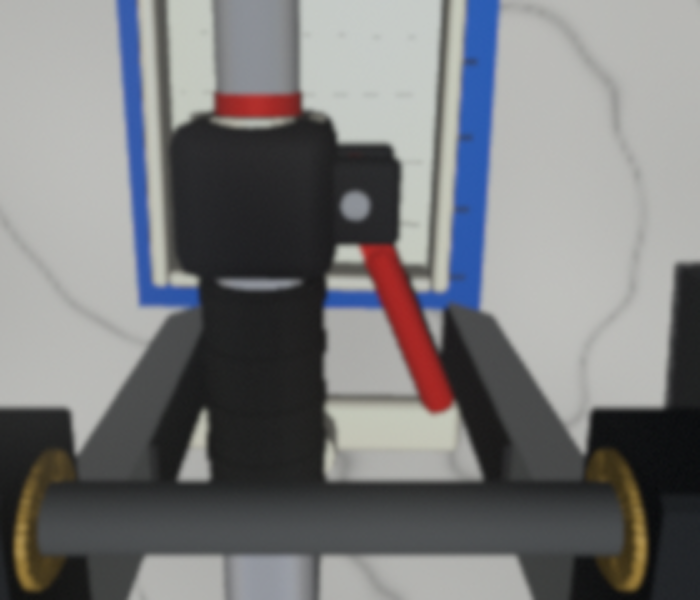

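servo_tool(
  targets="0.63 -0.003 0 0 0 0 0;0.6 -0.009 0 0 0 0 0;0.57 -0.014 0 0 0 0 0;0.54 -0.02 0 0 0 0 0;0.52 -0.024 0 0 0 0 0;0.5 -0.028 0 0 0 0 0;0.48 -0.031 0 0 0 0 0;0.46 -0.035 0 0 0 0 0;0.44 -0.039 0 0 0 0 0;0.42 -0.041 0 0 0 0 0;0.4 -0.041 0 0 0 0 0",
)

```text
time: 16.52
tool_pos: [0.6357, 0.0319, 0.1996]
ee_rot: [3.14, 0.02, -0.171]
wrist_force: [-22.0, 1.5, 6.3]
width: 0.04
```

```bash
python3 -c "
from h import *
s=snap('w15');go([.6104,-.0901,.201],np.radians(-9.7))
crop('w15',90,330,120,400,2.5,'w15c')
"
```

```text
16.5167 [0.6357 0.0319 0.1996] [ 3.1396  0.0205 -0.1711]
t 16.57 pos [0.6358 0.0319 0.1996] rpy [ 3.1397  0.0204 -0.1712] F [-22.4743   2.7502   6.4508] w 0.04048140940939291
shift [-0.0169  0.4982 -0.0043] turn [ 0.0006  0.0065 -0.0006] rows 2.9886472253333194 0.1647254547512251
```

View pics/w15c.png

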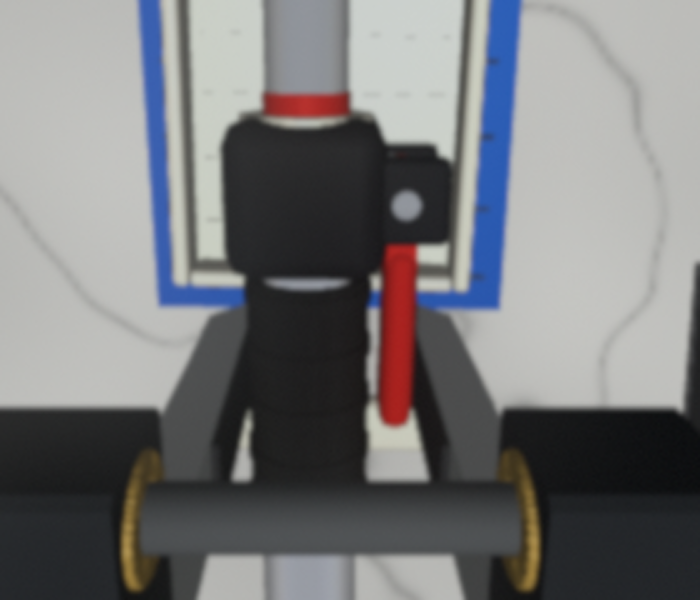

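servo_tool(
  targets="0.3 0 0 0 0 0 0;0.2 0 0 0 0 0 0;0 0 0 0 0 0 0;0 0 0 0 0 0 0;0 -0.005 0 0 0 0 0;0 -0.01 0 0 0 0 0;0 -0.014 0 0 0 0 0;0 -0.014 0 0 0 0 0;0 -0.014 0 0 0 0 0",
)

```text
time: 17.32
tool_pos: [0.6357, 0.0319, 0.1997]
ee_rot: [3.14, 0.012, -0.172]
wrist_force: [-12.5, 0.9, 4.3]
width: 0.0399
```

```bash
python3 -c "
from h import *
s=snap('w16');go([.6104,-.0901,.201],np.radians(-9.7))
crop('w16',90,330,120,400,2.5,'w16c')
crop('w16',110,200,190,300,7,'w16d')
"
```

```text
17.3167 [0.6357 0.0319 0.1997] [ 3.1402  0.0122 -0.1718]
t 17.37 pos [0.6357 0.0319 0.1997] rpy [ 3.1402  0.0122 -0.1718] F [-13.3215   0.4334   4.0881] w 0.03991372003032009
shift [-0.0164  0.498  -0.0042] turn [ 0.0005  0.0039 -0.0008] rows 2.9871949241784796 0.10070937886867087
```

View pics/w16c.png

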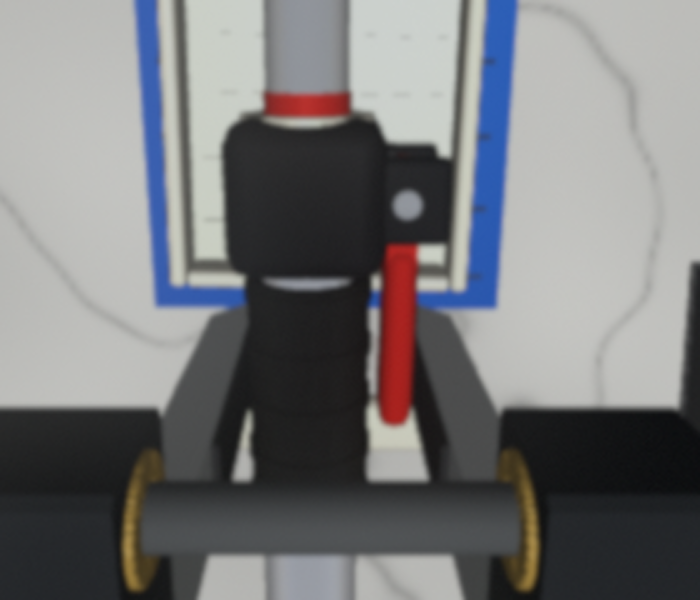

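View pics/w16d.png

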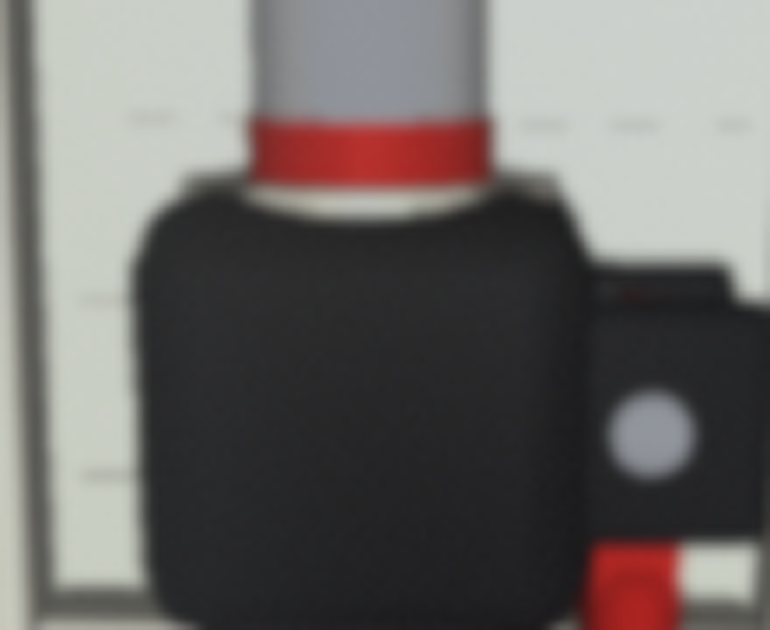

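servo_tool(
  targets="0 -0.005 0 0 0 0 0;0 -0.01 0 0 0 0 0;0 -0.014 0 0 0 0 0;0 -0.018 0 0 0 0 0;0 -0.018 0 0 0 0 0;0 -0.018 0 0 0 0 0",
)

```text
time: 17.87
tool_pos: [0.6358, 0.0318, 0.1999]
ee_rot: [3.141, 0.001, -0.172]
wrist_force: [-3.4, -1.2, 2.0]
width: 0.0397
```

```bash
python3 -c "
from h import *
s=snap('w17');go([.6104,-.0901,.201],np.radians(-9.7))
from bench import vision
for n in ('top','side'):
    q=vision.snapshot(n);pickle.dump(q,open(n+'17.pkl','wb'))
crop('side17',90,330,110,300,2.5,'side17c')
crop('w17',110,200,190,300,7,'w17d')
s=pickle.load(open('w16.pkl','rb'))
out=np.array([-.1685,-.9857,0])
g=lambda a,z:plane(s,(np.array(a,float)+.5)/7-.5+[190,110],z,s['W'])
r=g([[370,120]],.229);p=g([[651,434]],.2363);print('inner->pin want 23',(p-r)@out*1000, (p-g([[370,120]],.2265))@out*1000)
"
```

```text
17.8667 [0.6358 0.0318 0.1999] [ 3.1406  0.0015 -0.1721]
t 17.92 pos [0.6358 0.0318 0.1999] rpy [ 3.1406  0.0015 -0.172 ] F [-4.0785 -1.0109  1.4907] w 0.03965045899580366
shift [-0.0165  0.4979 -0.0039] turn [ 0.0003  0.0005 -0.0009] rows 2.9864572451720073 0.0262381547027514
inner->pin want 23 [22.9554] [22.8277]
```

View pics/side17c.png

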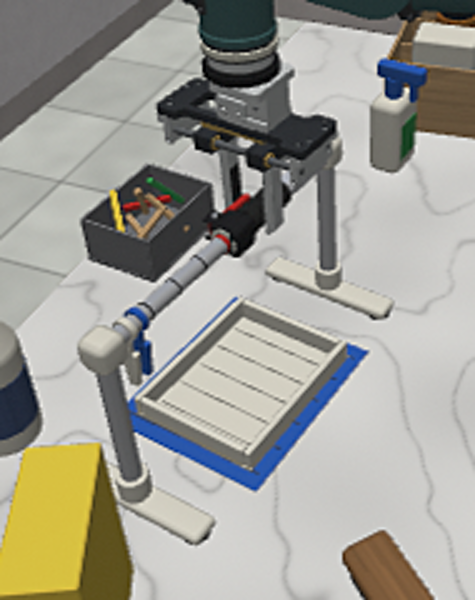

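View pics/w17.png

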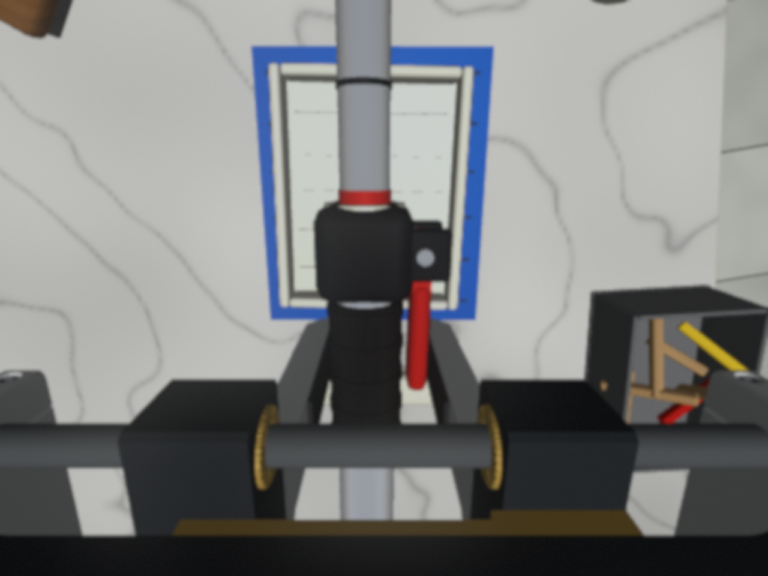

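```bash
python3 -c "
from bench import robot;print(robot.close_job())"
```

```text
the job is handed in; nothing more can be done
None
```

The rail is set up as asked and the job was handed in at about 18 s of the 61 s allowed. No verdict was reported.

- **Tray:** I gripped its rim and slid it flat onto the blue mat. The last measurement put it about 2 mm off centre, towards the robot, and turned about 0.9° on the mat. Earlier readings, taken before I let go, suggested about 0.3°. I left it as it was.
- **Leg:** I slid the loose leg about 90 mm inwards until the collar met the red ring. The spacing from the ring's inner edge to the lever pin should be 23 mm. It measured 22.7 to 23.2 mm before locking and 22.8 to 23.0 mm with the lever shut, so the leg did not creep measurably.
- **Lever:** One finger pressed the grip with about 12 N while the lever was still open. It held at about 20 N while the other finger pressed the lever shut.
- **Final hold:** The fingers still pinch the grip and the shut lever, 39.7 mm apart against the 41 mm given. I put the difference down to the rubber or the reading. The sideways force left on the wrist is about 4 N.
- **Other things on the counter:** I touched none of them, and those in the last pictures look undisturbed. I did not measure their positions again.

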